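# Refit the drawer-release knob: set the collar's screw to the spindle flat and clamp it

### The arm

A 6-joint arm with a two-finger parallel gripper is mounted at the origin on the work surface. World frame = base frame: x ahead of the robot, y to its left, z up, the work surface at z = 0. Lengths are in mm, angles in rad, forces in N, time in s.
With the tool pointing down it reaches from about 300 to 775 mm from the base axis. Payload 14.6 kg.
Tool frame: the origin (TCP) lies between the finger pads, 19 mm behind the fingertips; this is the grasp point; z points along the fingers, y is the line along which they close (so a half turn about z gives the same grasp; the last joint's range is limited). The gripper opens to 94 mm and grips with 3 to 60 N. Pads are 16 mm wide; open, the fingers measure 119 mm over their backs; the gripper's body (75 mm by 177 mm) begins 78 mm behind the grasp point.
Start: joints at [-0.067, 0.3, 1.521, -0, 1.321, -0.067], TCP at [549.99, -0.002, 224.246] pointing down, gripper open.
Joint ranges: [-3.03, 3.03], [-0.79, 2.21], [0.23, 2.52], [-1.04, 4.18], [0, 3.07], [-2.55, 2.55]. Speed limits (rad/s): [2.22, 2.22, 2.57, 3.14, 3.14, 3.14].

### API

Orientations are given as [roll, pitch, yaw] about the fixed x, y, z axes, in that order (R = Rz(yaw) Ry(pitch) Rx(roll)).
In Python, from cell import manip, camera gives the robot as it stands.
- The arm moves only by the tool move_arm, never from a script. Its arguments are lists of equal length, an entry for each row: "dp": the shift along the world's x, y, z in mm, a list of three; "rotation": the turn, a rotation vector about the world's x, y, z in rad, a list of three; "hand": the opening, from 0 (shut) to 1 (fully open). A call has 1 to 10 rows; each row shifts and turns the commanded pose from where the row before left it; what a row does not reach is not made up. A row lasts 1/8 s, in which the tool goes at most 62.5 mm and 10.7 degrees, less where a joint would pass 70% of its speed; a pose out of reach is approached as far as the arm can. A call with a gripper value outside its range is refused whole. The fingers move at their own pace and stop on an object; "newtons" is the grip in N (left out, the last holds). Time passes only in rows, so rows that do not move let the fingers close. It gives the time, the measured TCP pose, the force, the opening and the grip force at its end, in the units of the state.
- manip.read_state(): the state, without advancing time (a new reading comes with each control period).
- camera(name): name is "scene" or "side" or "wrist"; returns a dict with "image" (480x640x3 uint8, red, green, blue), "fx", "fy", "cx", "cy" (pixels), "R" (3x3) and "t" (3): a world point X has camera coordinates R X + t; the wrist camera has in their place "mount" (4x4, takes a point from camera to tool coordinates, whose origin is the TCP and whose axes are the flange's). Camera axes: x right, y down, z forward; pixel columns grow to the right and rows downward; lengths in mm; the calibration is good to about 2 mm. A picture is of the moment at which its call begins: read the wrist's pose just before it. There is no depth.
- manip.sign_off(): hands the job in; it is judged then, once.
The state is a dict: "clock": time; "joints": joint angles; "qd": joint speeds; "effort": joint torques, N m; "eef_pos": TCP position; "eef_rot": TCP orientation; "wrist_force": force on the tool from outside, world axes, zero at the start; "moment": the same for the moment, N m; "finger_gap": finger opening in mm; "finger_force": force on a finger pad.
Only numpy, scipy, OpenCV 4.12 (cv2) and the standard library are available. Lean on these libraries where they do the work, as an engineer would, in place of code of your own. Each camera call takes 0.05 s, during which the arm holds its last target. There are 200 camera calls.

### The job

Move the grey drawer-release box from the thali into the open cradle screwed to the counter, upright and flat on its floor (either way round), and let go of it. Then turn the oblong collar on its spindle until the clamping screw squarely faces the spindle's flat, and only then tighten the screw by swinging its lever clockwise (as seen looking in along the screw at the spindle) fully down to its stop. Leave the collar facing the flat, and do not shift or tip the thali, glasses, sugar pot or jug.

Things in the scene. Friction and masses are not known exactly. Their poses are not given: they have to be found in the camera images.
- release_box: Loose, 0.6-1.0 kg: grey box 120 (x) x 56 (y) x 30 mm high, steel spindle 26 mm across upright at its centre, top 78 mm above the underside. One side of the spindle is cut to a flat, 6 mm off the axis, facing box +x (a short end), seen from above. Origin: centre of underside, z up. Starts upright on the thali. Outside the cradle it turns along with the collar; it may be carried by it.
- collar (a joint): Collar angle about the spindle, rad, + anticlockwise from above; 0 and 6.283 both = screw faces the flat (collar x along box x). Starts 1.0 to 5.28, range -0.6 to 6.9, held by 0.35 N m friction. Aluminium bar 88 (x) x 44 (y) x 28 mm, centred on the spindle, 33 to 61 mm above the box's underside; grip its flat parallel long sides, 44 mm apart. The screw and its lever are at its +x end.
- collar_grip (a point): Point on the spindle axis in the collar, 58 mm above the box's underside: a good TCP height for gripping the collar's long sides from above. Axes are the collar's: x towards the screw and lever, y across the 44 mm width, z up.
- lever (a joint): Clamping lever angle about the screw, rad. 0: straight up; grows (tightens) as its free end tips to the collar's +y side, clockwise seen from outside along the screw; 1.45 is the stop, fully tight, nearly level. Starts -0.5 to 0.1; 0.1 N m friction, stays where left. Screw axis: along collar x, 47 mm above the box's underside. Lever at 67 mm from the spindle axis (hub 59 to 75 mm).
- lever_hold (a point): Centre of the black plastic ball, 26 mm across, at the lever's free end, 58 mm from the screw axis; the lever is a steel rod 12 mm across. Pinched along the screw's direction the ball pivots between the finger pads. Axes: x along the screw outwards, z along the lever to its free end.
- cradle: Aluminium open-topped tray fixed to the counter, 138 (x) x 74 (y) mm outside, 126 x 62 mm inside, floor 6 mm thick, walls reaching 22 mm above the counter, with a 4 mm thick screw ear at each short end. Origin: centre of the underside, on the counter; x along the long side.
- thali: Loose round steel plate, 288 mm across the rim, rim 16 mm high, floor 4 mm thick, with two raised rings (katori slots, 84 mm across, 6 mm high) at x = 64, y = +-52 mm from its origin, which is the centre of the underside. The release box stands on the other half.
- glass_b: Steel glass standing in a katori slot of the thali, 68 mm across the rim, 95 mm high; origin at the centre of its underside. Leave alone.
- glass_a: Steel glass, 68 mm across, 95 mm high, standing beside one long side of the cradle; origin at the centre of its underside. Leave alone.
- sugar_pot: White ceramic sugar pot, 82 mm across, 100 mm high, beside the other long side of the cradle; origin at the centre of its underside. Leave alone.
- jug: Slim white ceramic jug with a yellow plastic lid, 68 mm across, 196 mm high, standing between thali and cradle; origin at the centre of its underside. Leave alone.
There are look-alikes about, which are no part of the job. What is shaped like the release_box but blue is not meant.

How it is judged (in metres and radians):
On the way, in this order (a step that is already met when the one before it is completed fails the run):
1. the release box lies flat in the cradle and has been let go (horizontal distance between release_box and cradle below 0.008 m and z of release_box in the frame of cradle below 0.01 m and angle between the x axis of release_box and the x axis of cradle, either way round below 0.12 rad and angle between release_box's own z axis and vertical below 0.06 rad and contact force between the fingers and release_box below 0.2 N), for 0.2 s.
2. the collar is turned so that its screw faces the spindle's flat, the lever still loose (z of release_box in the frame of cradle below 0.012 m and value of joint lever below 0.6 rad and (value of joint collar between -0.12 and 0.12 rad or value of joint collar between 6.163 and 6.403 rad)), for 0.1 s.
3. the lever is swung down to its stop (value of joint lever above 1.3 rad), for 0.1 s.
At the end, for the whole second after the job is handed in: The release box rests flat in the cradle (within 8 mm of its centre, underside under 10 mm above the counter, long sides parallel within 0.12 rad, tilt under 0.06 rad, at rest), the collar's screw faces the flat within 0.12 rad, and the lever is past 1.3 rad (stop at 1.45) (horizontal distance between release_box and cradle below 0.008 m and z of release_box in the frame of cradle below 0.01 m and angle between the x axis of release_box and the x axis of cradle, either way round below 0.12 rad and angle between release_box's own z axis and vertical below 0.06 rad and linear speed of release_box below 0.02 m/s and value of joint lever above 1.3 rad and (value of joint collar between -0.12 and 0.12 rad or value of joint collar between 6.163 and 6.403 rad)); the robot touches nothing.
It fails at once if the lever is swung down while the screw does not face the flat (more than 0.25 rad off) (value of joint lever above 0.7 rad and value of joint collar between 0.25 and 6.033 rad).
It fails at once if the thali is shifted more than 40 mm or tipped (distance of thali from where it was at the start of the episode above 0.04 m or angle between thali's own z axis and vertical above 0.2 rad).
It fails at once if a glass, the sugar pot or the jug is shifted more than 25 mm or tipped (distance of any of glass_a, glass_b, sugar_pot, jug from where it was at the start of the episode above 0.025 m or angle between any of glass_a, glass_b, sugar_pot, jug's own z axis and vertical above 0.3 rad).
It also fails if it takes over 72 s, if anything falls off the work surface, if the arm or the gripper's body presses on something with over 40 N, if the wrist force passes 120 N, or if a joint passes its speed limit or range.

## Working session

There is one attempt and no reset: what is moved stays moved. The work goes in short steps, Python scripts to look and compute and a tool call to move; the robot and the scene stay as the last step left them, time stands still between calls to the robot, and variables do not carry over. Pictures are saved under pics/ and viewed, at most 10 in all, crops included, and the job is handed in when it is done.

Besides the shell and the picture viewer there is one more tool, called after ">>>" by a JSON object that holds its "op" and its "data", one argument or row to a line. move_arm: Moves the arm, as the interface text tells. Its arguments: {"type":"object","properties":{"dp":{"type":"array","items":{"type":"array","items":{"type":"number"}}},"rotation":{"type":"array","items":{"type":"array","items":{"type":"number"}}},"hand":{"type":"array","items":{"type":"number"}},"newtons":{"type":"number"}},"required":["dp","rotation","hand"]}

```bash
mkdir -p pics; ls; python3 - <<'E'
from cell import manip,camera
import cv2,numpy as np,pickle
for n in ["scene","side","wrist"]:
    s=manip.read_state();c=camera(n);c['state']=s
    pickle.dump(c,open(f'{n}0.pkl','wb'))
    cv2.imwrite(f'pics/{n}0.png',c['image'][:,:,::-1])
    print(n,c['fx'],c['cx'],c['cy'],{k:np.round(c[k],3).tolist() for k in('R','t','mount') if k in c})
print(s)
E
```

```text
pics
scene 549.9013707752148 318.20825627979536 231.54835314112773 {'R': [[-0.077, 0.997, 0.011], [0.675, 0.061, -0.735], [-0.734, -0.049, -0.678]], 't': [34.317, -295.807, 1629.967]}
side 461.8680637023835 315.67125175848673 236.88138966373234 {'R': [[-0.996, -0.084, -0.011], [-0.057, 0.763, -0.644], [0.062, -0.641, -0.765]], 't': [548.391, 75.627, 1068.563]}
wrist 400.83020988279577 329.8564287048546 230.1127169394843 {'mount': [[-0.0, -0.972, -0.236, 68.779], [1.0, -0.0, -0.0, -1.157], [0.0, -0.236, 0.972, -160.009], [0.0, 0.0, 0.0, 1.0]]}
{'clock': 0.1, 'joints': array([-6.66198451e-02,  3.00416547e-01,  1.52149436e+00,  2.28851965e-05,
        1.32069703e+00, -6.65876176e-02]), 'qd': array([ 0.00052623, -0.00203877, -0.00228654, -0.00056759,  0.00029775,
       -0.00030285]), 'effort': array([ 1.84928511e-03, -5.32644153e+01, -3.53284299e+01,  7.10431044e-02,
        2.34944851e-02, -7.30603051e-05]), 'eef_pos': array([5.49794404e+02, 5.46526014e-03, 2.23752929e+02]), 'eef_rot': array([-3.14058110e+00, -8.96733833e-05,  1.57075838e+00]), 'wrist_force': array([ 0.31252473, -0.83619232,  1.42515507]), 'moment': array([-0.05499798, -0.00165138,  0.03208443]), 'finger_force': 0.0, 'finger_gap': 94.30640363811479}
```

View pics/scene0.png

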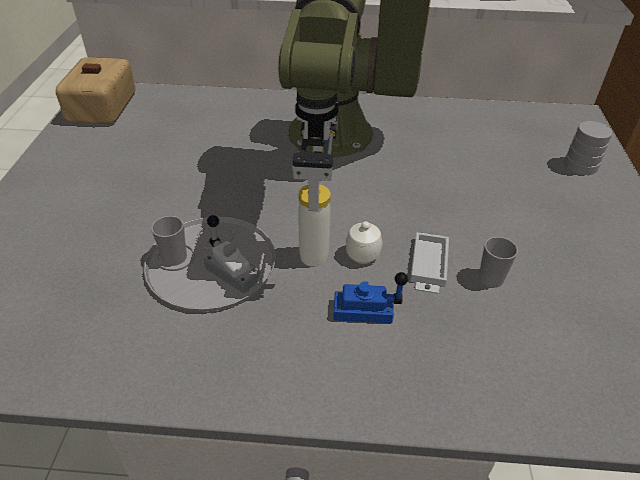

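View pics/side0.png

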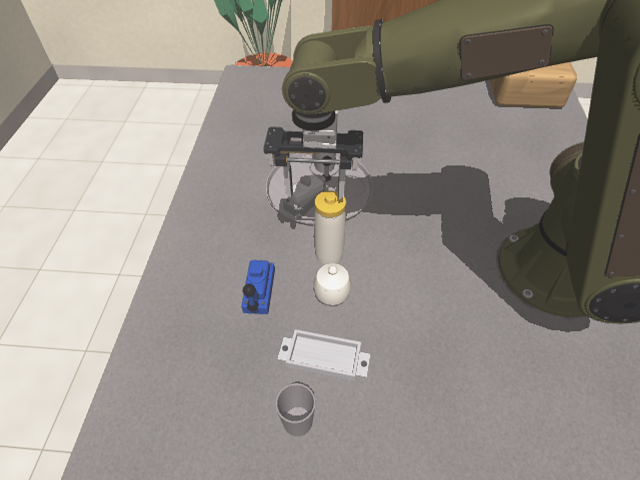

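The scene view shows the thali around (210,262), with the grey box at (232,265) and its lever ball at (213,221). The jug is at (314,225), the sugar pot at (364,243), the cradle at (430,260), glass_a at (497,262) and the blue decoy at (364,300). I'll get rough positions next.

```bash
cat > h.py <<'E'
import numpy as np,cv2,pickle
from scipy.spatial.transform import Rotation as Ro
def ray(c,p):
    d=np.array([(p[0]-c['cx'])/c['fx'],(p[1]-c['cy'])/c['fy'],1.])
    if 'mount' in c:
        s=c['state'];T=np.eye(4);T[:3,:3]=Ro.from_euler('xyz',s['eef_rot']).as_matrix();T[:3,3]=s['eef_pos']
        M=T@c['mount'];return M[:3,3],M[:3,:3]@d
    R=np.array(c['R']);return -R.T@np.array(c['t']),R.T@d
def onz(c,p,z):
    o,d=ray(c,p);return (o+d*(z-o[2])/d[2])
def two(c1,p1,c2,p2):
    o1,d1=ray(c1,p1);o2,d2=ray(c2,p2);d1/=np.linalg.norm(d1);d2/=np.linalg.norm(d2)
    k=np.linalg.lstsq(np.c_[d1,-d2],o2-o1,rcond=None)[0]
    a,b=o1+k[0]*d1,o2+k[1]*d2;return (a+b)/2,np.linalg.norm(a-b)
def proj(c,X):
    X=np.array(X,float)
    if 'mount' in c:
        s=c['state'];T=np.eye(4);T[:3,:3]=Ro.from_euler('xyz',s['eef_rot']).as_matrix();T[:3,3]=s['eef_pos']
        v=np.linalg.inv(T@c['mount'])@np.r_[X,1];v=v[:3]
    else: v=np.array(c['R'])@X+np.array(c['t'])
    return np.round([c['fx']*v[0]/v[2]+c['cx'],c['fy']*v[1]/v[2]+c['cy']],1)
def load(n): return pickle.load(open(n+'.pkl','rb'))
def snap(cam,n):
    from cell import manip,camera
    s=manip.read_state();c=camera(cam);c['state']=s;pickle.dump(c,open(n+'.pkl','wb'));cv2.imwrite(f'pics/{n}.png',c['image'][:,:,::-1]);return c
E
python3 - <<'E'
from h import *
s=load('scene0');d=load('side0');np.set_printoptions(precision=1,suppress=True)
print('cradle',[onz(s,p,22) for p in [(413,234),(449,234),(446,284),(409,280)]],[onz(d,p,22)for p in [(293,331),(367,344),(362,374),(285,362)]])
print('ball',two(s,(213,221),d,(327,167)))
print('glassb',onz(s,(169,223),95),'glassa',onz(s,(499,246),95),onz(d,(296,398),95))
print('jug',onz(s,(315,193),190),onz(d,(331,202),190),'pot',onz(s,(365,227),98),onz(d,(333,268),98))
print('thali',onz(s,(209,262),10),'spindle?',onz(s,(227,246),78+4))
E
```

```text
cradle [array([450.7, 220.4,  22. ]), array([443.2, 303.8,  22. ]), array([600.7, 282.4,  22. ]), array([596.1, 204.9,  22. ])] [array([578.8, 216. ,  22. ]), array([426.9, 233.4,  22. ]), array([435.7, 297.4,  22. ]), array([586.6, 284.6,  22. ])]
ball (array([ 535.9, -217.2,   95.9]), np.float64(12.321664808202868))
glassb [ 542.7 -315.4   95. ] glassa [551.5 383.9  95. ] [550.9 381.2  95. ]
jug [529.7  -2.1 190. ] [516.    5.3 190. ] pot [521.  105.2  98. ] [504.3 105.5  98. ]
thali [ 569.8 -232.8   10. ] spindle? [ 588.6 -181.3   82. ]
```

View pics/wrist0.png

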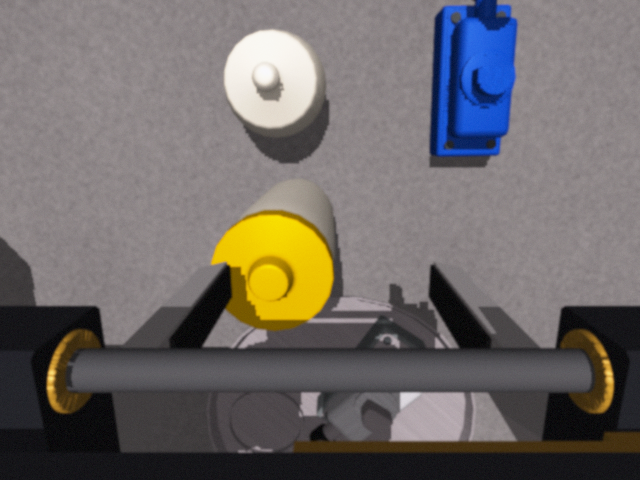

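The wrist view has the jug lid at (272,270), and the box and thali half hidden behind the gripper, so I'll rise and move over the thali.

>>> {"op": "move_arm", "data": {
  "dp": [
    [0, 0, 50],
    [6, -40, 26],
    [6, -50, 0],
    [6, -50, 0],
    [6, -50, 0],
    [6, -50, 0],
    [0, 0, 0],
    [0, 0, 0]
  ],
  "rotation": [
    [0, 0, 0],
    [0, 0, 0],
    [0, 0, 0],
    [0, 0, 0],
    [0, 0, 0],
    [0, 0, 0],
    [0, 0, 0],
    [0, 0, 0]
  ],
  "hand": [1, 1, 1, 1, 1, 1, 1, 1]
}}

```text
clock: 1.15
eef_pos: [579.9, -239.6, 299.9]
eef_rot: [-3.141, -0.0, 1.571]
wrist_force: [-0.6, 0.2, 0.2]
finger_gap: 93.9
finger_force: 0.0
```

```bash
python3 -c "
from h import *
print(snap('wrist','w1')['state'])"
```

```text
{'clock': 1.15, 'joints': array([-4.50289968e-01,  4.39280210e-01,  1.15946471e+00,  1.74790619e-04,
        1.54357421e+00, -4.50193643e-01]), 'qd': array([ 0.0193522 , -0.01543359,  0.00462023,  0.0008497 , -0.00019149,
        0.00159332]), 'effort': array([-1.73881207e+00, -6.18289876e+01, -3.73707783e+01,  2.88538875e-03,
        3.85209639e-02, -4.48778761e-02]), 'eef_pos': array([ 579.91538266, -239.63744364,  299.90128676]), 'eef_rot': array([-3.14101459e+00, -4.73434156e-04,  1.57069504e+00]), 'wrist_force': array([-0.55848368,  0.17985281,  0.1558087 ]), 'moment': array([0.03045985, 0.0112651 , 0.0107419 ]), 'finger_force': 0.0, 'finger_gap': 93.88383095466567}
```

View pics/w1.png

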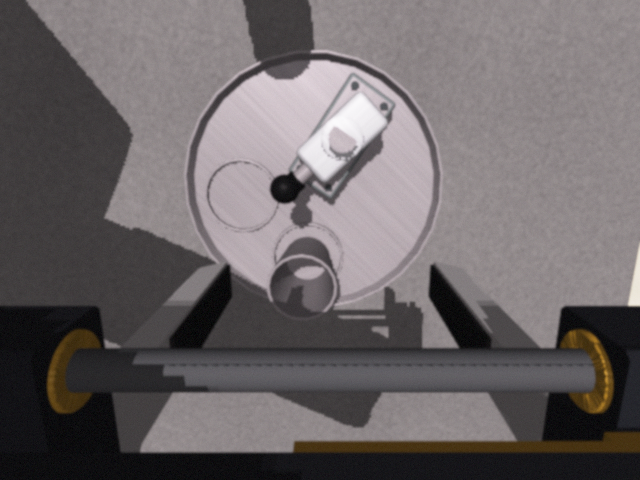

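The box is at (343,135) on the thali. Its collar is nearly parallel to it, with the lever ball at (285,188), and glass_b is at (304,285). I'll zoom in to see the flat and the corners.

```bash
python3 -c "
import cv2
i=cv2.imread('pics/w1.png')[60:210,260:410]
cv2.imwrite('pics/w1c.png',cv2.resize(i,None,fx=4,fy=4,interpolation=cv2.INTER_CUBIC))"
```

```text
(no output)
```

View pics/w1c.png

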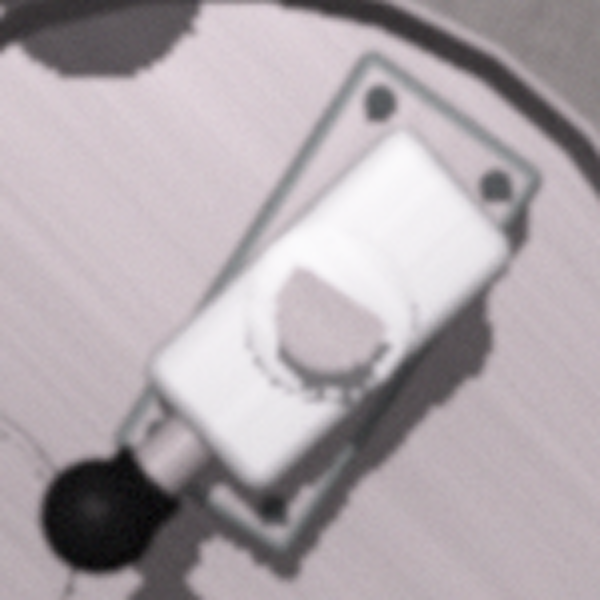

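The flat faces the upper right, so box +x points up-right at about 57°, while the collar's lever end points down-left at about 225°. That puts the collar near 2.92 rad. I'll go and look at the cradle from close up before gripping.

>>> {"op": "move_arm", "data": {
  "dp": [
    [-7, 48, 0],
    [-7, 48, 0],
    [-7, 48, 0],
    [-7, 48, 0],
    [-7, 48, 0],
    [-7, 48, 0],
    [-7, 48, 0],
    [-8, 50, 0],
    [-8, 50, 0],
    [0, 0, 0]
  ],
  "rotation": [
    [0, 0, 0],
    [0, 0, 0],
    [0, 0, 0],
    [0, 0, 0],
    [0, 0, 0],
    [0, 0, 0],
    [0, 0, 0],
    [0, 0, 0],
    [0, 0, 0],
    [0, 0, 0]
  ],
  "hand": [1, 1, 1, 1, 1, 1, 1, 1, 1, 1]
}}

```text
clock: 2.45
eef_pos: [513.5, 199.5, 300.5]
eef_rot: [3.141, -0.0, 1.576]
wrist_force: [-0.1, -1.5, 0.1]
finger_gap: 94.0
finger_force: 0.0
```

```bash
python3 - <<'E'
from h import *
np.set_printoptions(precision=1,suppress=True)
c=snap('wrist','w2');print(c['state']['eef_pos'],c['state']['qd'])
g=cv2.cvtColor(c['image'],cv2.COLOR_RGB2GRAY)
d=load('w1');P=lambda u,v:(260+u/4,60+v/4)
bc=np.array([onz(d,P(*p),34) for p in [(370,55),(540,180),(288,560),(125,440)]]);print(bc,bc.mean(0))
cc=np.array([onz(d,P(*p),65) for p in [(400,130),(508,240),(260,488),(152,375)]]);print(cc,cc.mean(0))
for q in(bc,cc):
  for a,b in((3,0),(2,1),(0,1),(3,2)):
    v=q[b]-q[a];print(np.linalg.norm(v),np.degrees(np.arctan2(v[1],v[0])))
E
```

```text
[513.5 199.5 300.5] [-0.1 -0.   0.  -0.   0.  -0. ]
[[ 601.1 -113.5   34. ]
 [ 644.7 -143.4   34. ]
 [ 580.8 -241.    34. ]
 [ 537.7 -209.    34. ]] [ 591.1 -176.7   34. ]
[[ 606.7 -134.2   65. ]
 [ 632.8 -159.1   65. ]
 [ 573.7 -218.    65. ]
 [ 547.6 -190.6   65. ]] [ 590.2 -175.5   65. ]
114.57448513213689 56.41675715580258
116.65035286025086 56.76692745992192
52.83898264058384 -34.42602188424652
53.622024388145576 -36.63088365213799
81.67029438667238 43.64624022049333
83.45437301832777 44.90492284363541
36.02386372965968 -43.58335654094887
37.814958489723274 -46.38826152226362
```

View pics/w2.png

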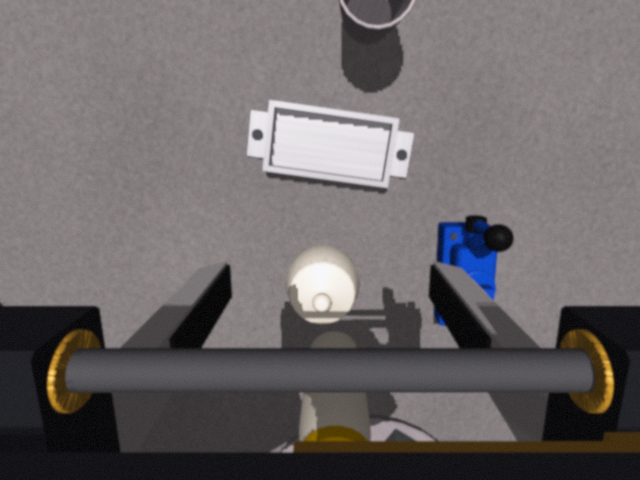

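The cradle rim corners are near (269,101), (399,120), (389,188) and (264,172), with the ear screws at (258,135) and (402,155). The camera moved slightly with the settling arm, so it is worth fitting this by mask.

```bash
python3 - <<'E'
from h import *
np.set_printoptions(precision=1,suppress=True)
c=load('w2');im=c['image'];g=cv2.cvtColor(im,cv2.COLOR_RGB2GRAY)
m=(g>165).astype(np.uint8);m[200:]=0;m[:80]=0;m[:,:240]=0;m[:,420:]=0
m=cv2.morphologyEx(m,cv2.MORPH_CLOSE,np.ones((7,7)));m=cv2.morphologyEx(m,cv2.MORPH_OPEN,np.ones((3,3)))
k=max(cv2.findContours(m,0,1)[0],key=cv2.contourArea)
print(cv2.boundingRect(k),cv2.contourArea(k))
# remove ears with a big opening
m2=cv2.morphologyEx(m,cv2.MORPH_OPEN,np.ones((58,58)));k2=max(cv2.findContours(m2,0,1)[0],key=cv2.contourArea)
b=cv2.boxPoints(cv2.minAreaRect(k2));print(b)
for q,z in((b,22),([(269,101),(399,120),(390,188),(264,172)],22)):
  w=np.array([onz(c,p,z) for p in q]);print(w,w.mean(0))
  for i in range(4):
    v=w[(i+1)%4]-w[i];print(np.linalg.norm(v),np.degrees(np.arctan2(v[1],v[0])))
# dark ear screws
for x,y in((258,135),(402,155)):
  s=g[y-8:y+9,x-8:x+9];yy,xx=np.nonzero(s<110);p=(x-8+xx.mean(),y-8+yy.mean());print(p,onz(c,p,4))
E
```

```text
(247, 100, 167, 87) 10567.5
[[264. 108.]
 [327. 108.]
 [327. 172.]
 [264. 172.]]
[[442.8 293.2  22. ]
 [508.8 293.6  22. ]
 [509.  226.9  22. ]
 [440.5 226.5  22. ]] [475.3 260.   22. ]
66.03978629434545 0.3035082213905258
66.6881197712865 -89.79263100235724
68.5108991709913 -179.69617581737805
66.73840826909378 88.08540537808997
[[448.2 300.2  22. ]
 [584.8 281.8  22. ]
 [578.3 209.8  22. ]
 [440.5 226.5  22. ]] [513.  254.6  22. ]
137.84951846215534 -7.676920849752645
72.34639162205698 -95.20980316736292
138.74145027660393 173.07462271831838
74.13281537793047 84.05013094423433
(np.float64(257.0), np.float64(134.29850746268656)) [431.2 266.3   4. ]
(np.float64(401.296875), np.float64(154.59375)) [592.1 245.    4. ]
```

```bash
python3 - <<'E'
from h import *
c=snap('wrist','w3');print(c['state']['eef_pos'],c['state']['qd'][0]);g=cv2.cvtColor(c['image'],cv2.COLOR_RGB2GRAY)
W=[]
for X in((431.2,266.3,4),(592.1,245,4)):
  x,y=proj(c,X).astype(int);s=g[y-8:y+9,x-8:x+9];yy,xx=np.nonzero(s<110);p=(x-8+xx.mean(),y-8+yy.mean());W.append(onz(c,p,4));print(p,W[-1])
v=W[1]-W[0];print((W[0]+W[1])/2,np.degrees(np.arctan2(v[1],v[0])))
E
```

```text
[514.02503871 197.7889546  300.44851057] -0.050855906923780905
(np.float64(256.3492063492063), np.float64(132.3968253968254)) [431.23607374 266.57760884   4.        ]
(np.float64(400.8709677419355), np.float64(152.67741935483872)) [592.13617072 245.11393567   4.        ]
[511.68612223 255.84577225   4.        ] -7.59825646829991
```

>>> {"op": "move_arm", "data": {
  "dp": [
    [8, -42, 0],
    [8, -42, 0],
    [8, -42, 0],
    [8, -42, 0],
    [8, -42, 0],
    [8, -42, 0],
    [8, -42, 0],
    [8, -42, 0],
    [11, -35, 0],
    [0, 0, 0]
  ],
  "rotation": [
    [0, 0, -0.1],
    [0, 0, -0.1],
    [0, 0, -0.1],
    [0, 0, -0.1],
    [0, 0, -0.1],
    [0, 0, -0.1],
    [0, 0, -0.1],
    [0, 0, -0.1],
    [0, 0, 0],
    [0, 0, 0]
  ],
  "hand": [1, 1, 1, 1, 1, 1, 1, 1, 1, 1]
}}

```text
clock: 3.8
eef_pos: [589.5, -178.0, 299.7]
eef_rot: [-3.141, 0.001, 0.767]
wrist_force: [0.7, 0.4, -0.5]
finger_gap: 94.2
finger_force: 0.0
```

```bash
python3 -c "
from h import *
c=snap('wrist','w4');print(c['state']);print(proj(c,(590.5,-176,65)))"
```

```text
{'clock': 3.8, 'joints': array([-3.52629141e-01,  4.10599321e-01,  1.19985578e+00, -2.61019025e-04,
        1.53185687e+00,  4.51118750e-01]), 'qd': array([ 0.05188874, -0.03207223,  0.03514633,  0.01040728, -0.00347651,
        0.0255058 ]), 'effort': array([-2.17368990e+00, -6.03523636e+01, -3.86783516e+01, -7.33552943e-02,
        2.29068717e-02, -4.09499081e-01]), 'eef_pos': array([ 589.4644695 , -177.99956346,  299.69582805]), 'eef_rot': array([-3.14105900e+00,  5.48325070e-04,  7.67058837e-01]), 'wrist_force': array([ 0.65181123,  0.41484545, -0.4615275 ]), 'moment': array([ 0.02535027,  0.03623487, -0.04137902]), 'finger_force': 0.0, 'finger_gap': 94.19942053537446}
[330.6 200.3]
```

>>> {"op": "move_arm", "data": {
  "dp": [
    [0, -1, -50],
    [0, 0, -50],
    [0, 0, -50],
    [0, 0, -40],
    [0, 0, -30],
    [0, 0, -18],
    [0, 0, 0],
    [0, 0, 0]
  ],
  "rotation": [
    [0, 0, 0],
    [0, 0, 0],
    [0, 0, 0],
    [0, 0, 0],
    [0, 0, 0],
    [0, 0, 0],
    [0, 0, 0],
    [0, 0, 0]
  ],
  "hand": [1, 1, 1, 1, 1, 1, 1, 1],
  "newtons": 50
}}

```text
clock: 4.85
eef_pos: [590.6, -176.1, 63.8]
eef_rot: [3.14, -0.001, 0.771]
wrist_force: [-0.6, 0.8, 1.0]
finger_gap: 93.9
finger_force: 0.0
```

>>> {"op": "move_arm", "data": {
  "dp": [
    [0, 0, 0],
    [0, 0, 0],
    [0, 0, 0],
    [0, 0, 0],
    [0, 0, 0],
    [0, 0, 0]
  ],
  "rotation": [
    [0, 0, 0],
    [0, 0, 0],
    [0, 0, 0],
    [0, 0, 0],
    [0, 0, 0],
    [0, 0, 0]
  ],
  "hand": [0.4, 0.4, 0.4, 0.4, 0.4, 0.4],
  "newtons": 50
}}

```text
clock: 5.6
eef_pos: [590.1, -176.1, 62.3]
eef_rot: [3.141, -0.0, 0.771]
wrist_force: [1.6, -1.0, -0.3]
finger_gap: 43.8
finger_force: 49.8
```

>>> {"op": "move_arm", "data": {
  "dp": [
    [0, 0, 10],
    [0, 0, 25],
    [0, 0, 40],
    [0, 0, 50],
    [0, 0, 50],
    [0, 0, 50],
    [0, 0, 20],
    [0, 0, 0]
  ],
  "rotation": [
    [0, 0, 0],
    [0, 0, 0],
    [0, 0, 0],
    [0, 0, 0],
    [0, 0, 0],
    [0, 0, 0],
    [0, 0, 0],
    [0, 0, 0]
  ],
  "hand": [0.3, 0.3, 0.3, 0.3, 0.3, 0.3, 0.3, 0.3]
}}

```text
clock: 6.6
eef_pos: [590.0, -176.0, 308.3]
eef_rot: [3.14, -0.001, 0.771]
wrist_force: [-0.1, 0.6, -9.1]
finger_gap: 43.6
finger_force: 49.8
```

>>> {"op": "move_arm", "data": {
  "dp": [
    [0, 20, 0],
    [0, 36, 0],
    [-5, 40, 0],
    [-10, 40, 0],
    [-10, 40, 0],
    [-10, 40, 0],
    [-10, 40, 0],
    [-10, 40, 0],
    [-10, 40, 0],
    [-8, 40, 0]
  ],
  "rotation": [
    [0, 0, 0.05],
    [0, 0, 0.12],
    [0, 0, 0.15],
    [0, 0, 0.15],
    [0, 0, 0.15],
    [0, 0, 0.15],
    [0, 0, 0.15],
    [0, 0, 0.15],
    [0, 0, 0.15],
    [0, 0, 0.15]
  ],
  "hand": [0.3, 0.3, 0.3, 0.3, 0.3, 0.3, 0.3, 0.3, 0.3, 0.3]
}}

```text
clock: 7.85
eef_pos: [515.5, 201.8, 305.7]
eef_rot: [-3.139, -0.001, 2.148]
wrist_force: [0.5, 0.6, -9.0]
finger_gap: 43.5
finger_force: 49.8
```

>>> {"op": "move_arm", "data": {
  "dp": [
    [-5, 36, 0],
    [0, 20, 0],
    [0, 0, 0],
    [0, 0, -30],
    [0, 0, -40],
    [0, 0, -40],
    [0, 0, -40],
    [0, 0, 0],
    [0, 0, 0],
    [0, 0, 0]
  ],
  "rotation": [
    [0, 0, 0.15],
    [0, 0, 0.15],
    [0, 0, 0.15],
    [0, 0, 0.15],
    [0, 0, 0.053],
    [0, 0, 0],
    [0, 0, 0],
    [0, 0, 0],
    [0, 0, 0],
    [0, 0, 0]
  ],
  "hand": [0.3, 0.3, 0.3, 0.3, 0.3, 0.3, 0.3, 0.3, 0.3, 0.3]
}}

```text
clock: 9.1
eef_pos: [512.5, 256.4, 159.0]
eef_rot: [3.14, 0.002, 2.794]
wrist_force: [0.4, 0.6, -8.8]
finger_gap: 43.3
finger_force: 49.8
```

```bash
python3 - <<'E'
from h import *
for n in('wrist','scene','side'): c=snap(n,n+'5');print(c['state']['eef_pos'],c['state']['eef_rot'],c['state']['joints'])
d=load('side5')
im=[cv2.resize(load('wrist5')['image'][0:480],(480,360)),cv2.resize(d['image'][230:430,200:450],(300,240))]
o=np.zeros((360,780,3),np.uint8);o[:,:480]=im[0];o[:240,480:]=im[1];cv2.imwrite('pics/v5.png',o[:,:,::-1])
E
```

```text
[512.46566347 256.38405966 158.96649145] [3.13984863e+00 1.83628644e-03 2.79414714e+00] [ 3.99954575e-01  4.08820625e-01  1.53119565e+00  3.32597600e-05
  1.19904407e+00 -8.23409883e-01]
[512.40195655 256.29649038 158.73718467] [3.14004500e+00 1.66101462e-03 2.79411099e+00] [ 3.99867804e-01  4.08997706e-01  1.53151363e+00  6.66476035e-06
  1.19881103e+00 -8.23450557e-01]
[512.30743369 256.20818143 158.47352385] [3.14032566e+00 1.32676395e-03 2.79394945e+00] [ 3.99780544e-01  4.09243011e-01  1.53182008e+00  2.94088804e-05
  1.19869522e+00 -8.23384092e-01]
```

View pics/v5.png

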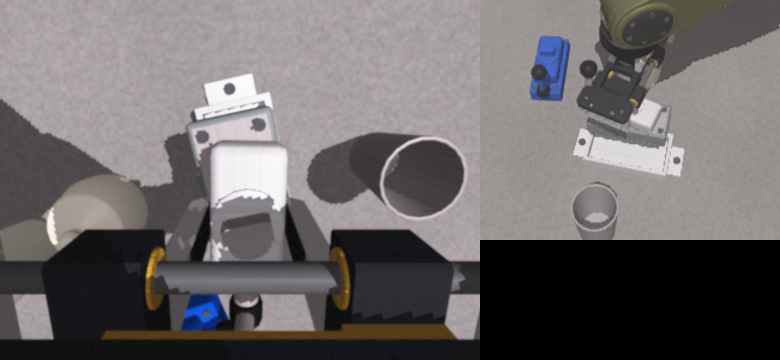

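The wrist view shows the held box over the cradle. Its top corners are near (249,167) and (367,143) at full resolution, with the ear screw at (305,118). I'll check the box's angle and end position.

```bash
python3 - <<'E'
from h import *
np.set_printoptions(precision=1,suppress=True)
c=load('wrist5');z=c['state']['eef_pos'][2]-28
a,b=onz(c,(249,167),z),onz(c,(367,143),z);v=b-a
print(a,b,np.linalg.norm(v),np.degrees(np.arctan2(v[1],v[0])),'mid',(a+b)/2)
print('screw',onz(c,(305.5,118),4))
u=np.array([np.cos(np.radians(172.5)),np.sin(np.radians(172.5)),0]);print('expected end',c['state']['eef_pos']+60*u)
im=c['image'][100:240,230:390];cv2.imwrite('pics/v5c.png',cv2.resize(im,None,fx=4,fy=4,interpolation=cv2.INTER_CUBIC)[:,:,::-1])
E
```

```text
[449.  239.7 131. ] [457.4 294.7 131. ] 55.65856105391611 81.37540410526694 mid [453.2 267.2 131. ]
screw [431.  266.7   4. ]
expected end [453.  264.2 159. ]
```

View pics/v5c.png

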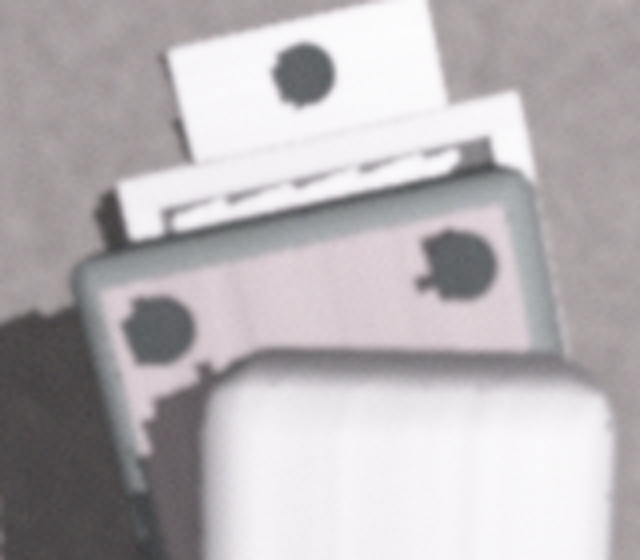

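```bash
python3 - <<'E'
from h import *
np.set_printoptions(precision=1,suppress=True)
c=load('wrist5');zt=c['state']['eef_pos'][2]-28
P=lambda u,v:(230+u/4-.375,100+v/4-.375)
def e(a,b,z,n):
  a,b=onz(c,P(*a),z),onz(c,P(*b),z);v=b-a;print(n,a,b,'mid',(a+b)/2,np.linalg.norm(v),np.degrees(np.arctan2(v[1],v[0])))
e((120,185),(522,92),22,'wall');e((168,48),(432,-4),4,'ear');e((75,262),(530,168),zt,'boxend')
e((160,330),(463,265),zt,'boxholes');e((535,205),(566,345),zt,'boxside');e((75,290),(135,480),zt,'boxside2')
e((210,400),(205,550),zt+31,'collarL');e((610,410),(614,550),zt+31,'collarR')
E
```

```text
wall [438.8 229.3  22. ] [448.2 303.1  22. ] mid [443.5 266.2  22. ] 74.38004221454749 82.73420674708085
ear [418.  244.3   4. ] [426.2 294.3   4. ] mid [422.1 269.3   4. ] 50.59181564978153 80.73225472551349
boxend [448.1 239.7 131. ] [456.  292.8 131. ] mid [452.1 266.3 131. ] 53.65163992416638 81.53434663468543
boxholes [458.8 246.  131. ] [463.8 281.9 131. ] mid [461.3 264.  131. ] 36.23222270978526 82.099520143506
boxside [460.2 292.  131. ] [476.7 290.2 131. ] mid [468.4 291.1 131. ] 16.63121887769567 -6.127197324923935
boxside2 [451.1 238.5 131. ] [474.5 236.5 131. ] mid [462.8 237.5 131. ] 23.447222269013725 -4.846175907548981
collarL [465.  253.7 162. ] [479.  247.6 162. ] mid [472.  250.7 162. ] 15.362804523035114 -23.41978577859451
collarR [479.4 290.6 162. ] [493.2 286.5 162. ] mid [486.3 288.5 162. ] 14.364142631522894 -16.52505537910205
```

>>> {"op": "move_arm", "data": {
  "dp": [
    [0, -1.3, -20],
    [0, 0, -25],
    [0, 0, -15],
    [0, 0, -7],
    [0, 0, -6],
    [0, 0, -6],
    [0, 0, 0]
  ],
  "rotation": [
    [0, 0, 0],
    [0, 0, 0],
    [0, 0, 0],
    [0, 0, 0],
    [0, 0, 0],
    [0, 0, 0],
    [0, 0, 0]
  ],
  "hand": [0.3, 0.3, 0.3, 0.3, 0.3, 0.3, 0.3]
}}

```text
clock: 10.12
eef_pos: [511.9, 254.7, 78.1]
eef_rot: [-3.141, -0.0, 2.794]
wrist_force: [0.7, -0.2, -7.9]
finger_gap: 43.5
finger_force: 49.8
```

>>> {"op": "move_arm", "data": {
  "dp": [
    [0, 0, -4],
    [0, 0, -4],
    [0, 0, -3],
    [0, 0, 0],
    [0, 0, 0]
  ],
  "rotation": [
    [0, 0, 0],
    [0, 0, 0],
    [0, 0, 0],
    [0, 0, 0],
    [0, 0, 0]
  ],
  "hand": [0.3, 0.3, 0.3, 0.3, 0.3]
}}

```text
clock: 10.75
eef_pos: [512.1, 254.7, 67.3]
eef_rot: [3.141, 0.0, 2.794]
wrist_force: [0.4, 0.2, -8.4]
finger_gap: 43.6
finger_force: 49.8
```

No wall contact so far, with the underside at about 9 mm. I'll go on down to the floor.

>>> {"op": "move_arm", "data": {
  "dp": [
    [0, 0, -1.5],
    [0, 0, -1.5],
    [0, 0, 0],
    [0, 0, 0]
  ],
  "rotation": [
    [0, 0, 0],
    [0, 0, 0],
    [0, 0, 0],
    [0, 0, 0]
  ],
  "hand": [0.3, 0.3, 0.3, 0.3]
}}

```text
clock: 11.25
eef_pos: [512.0, 254.8, 64.3]
eef_rot: [3.141, 0.0, 2.794]
wrist_force: [-0.8, 1.1, -6.2]
finger_gap: 43.5
finger_force: 49.8
```

>>> {"op": "move_arm", "data": {
  "dp": [
    [0, 0, -0.3],
    [0, 0, 0],
    [0, 0, 0],
    [0, 0, 0],
    [0, 0, 0],
    [0, 0, 0]
  ],
  "rotation": [
    [0, 0, 0],
    [0, 0, 0],
    [0, 0, 0],
    [0, 0, 0],
    [0, 0, 0],
    [0, 0, 0]
  ],
  "hand": [0.3, 0.7, 0.7, 0.7, 0.7, 0.7]
}}

```text
clock: 12.0
eef_pos: [512.0, 254.7, 64.0]
eef_rot: [3.142, 0.0, 2.794]
wrist_force: [0.4, -0.2, 0.5]
finger_gap: 65.7
finger_force: 0.0
```

```bash
python3 - <<'E'
from h import *
c=snap('wrist','w6');snap('side','s6');d=load('s6');print(c['state']['eef_pos'],c['state']['wrist_force'])
a=cv2.resize(c['image'][40:340,180:500],None,fx=1.25,fy=1.25);b=cv2.resize(d['image'][260:400,240:400],(400,350))
o=np.zeros((375,800,3),np.uint8);o[:,:400]=a;o[:350,400:]=b;cv2.imwrite('pics/v6.png',o[:,:,::-1])
E
```

```text
[511.99634229 254.72155229  63.96280457] [ 0.40128573 -0.24804988  0.52872338]
```

View pics/v6.png

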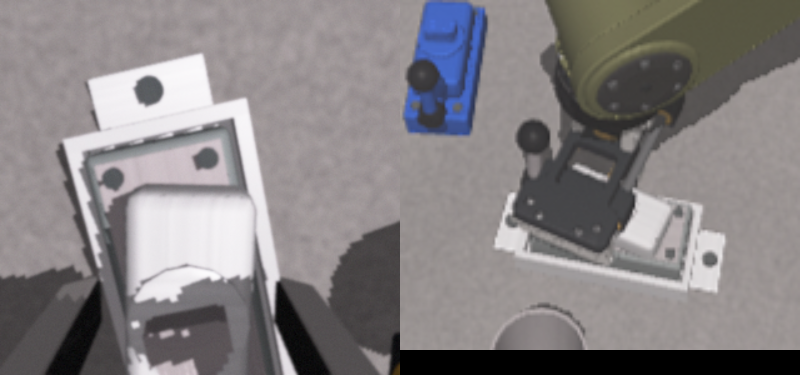

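The box is seated inside the cradle walls and parallel to them. Next I'll grip the collar again and turn it clockwise.

>>> {"op": "move_arm", "data": {
  "dp": [
    [0, 0, 0],
    [0, 0, 0],
    [0, 0, 0],
    [0, 0, 0],
    [0, 0, 0],
    [0, 0, 0],
    [0, 0, 0],
    [0, 0, 0],
    [0, 0, 0],
    [0, 0, 0]
  ],
  "rotation": [
    [0, 0, 0],
    [0, 0, 0],
    [0, 0, 0],
    [0, 0, 0],
    [0, 0, -0.05],
    [0, 0, -0.15],
    [0, 0, -0.17],
    [0, 0, -0.17],
    [0, 0, -0.17],
    [0, 0, -0.17]
  ],
  "hand": [0.3, 0.3, 0.3, 0.3, 0.3, 0.3, 0.3, 0.3, 0.3, 0.3]
}}

```text
clock: 13.35
eef_pos: [512.0, 254.8, 63.9]
eef_rot: [3.141, -0.0, 1.909]
wrist_force: [0.6, 0.2, -1.5]
finger_gap: 43.7
finger_force: 49.8
```

>>> {"op": "move_arm", "data": {
  "dp": [
    [0, 0, 0],
    [0, 0, 0],
    [0, 0, 0],
    [0, 0, 0],
    [0, 0, 0],
    [0, 0, 0],
    [0, 0, 0],
    [0, 0, 0],
    [0, 0, 0],
    [0, 0, 0]
  ],
  "rotation": [
    [0, 0, -0.17],
    [0, 0, -0.17],
    [0, 0, -0.17],
    [0, 0, -0.17],
    [0, 0, -0.17],
    [0, 0, -0.17],
    [0, 0, -0.17],
    [0, 0, -0.17],
    [0, 0, -0.17],
    [0, 0, -0.17]
  ],
  "hand": [0.3, 0.3, 0.3, 0.3, 0.3, 0.3, 0.3, 0.3, 0.3, 0.3]
}}

```text
clock: 14.6
eef_pos: [511.7, 255.3, 64.0]
eef_rot: [-3.141, 0.0, 0.209]
wrist_force: [-1.2, 3.8, -0.0]
finger_gap: 43.5
finger_force: 49.8
```

>>> {"op": "move_arm", "data": {
  "dp": [
    [0, 0, 0],
    [0, 0, 0],
    [0, 0, 0],
    [0, 0, 0],
    [0, 0, 0],
    [0, 0, 0]
  ],
  "rotation": [
    [0, 0, -0.17],
    [0, 0, -0.17],
    [0, 0, -0.02],
    [0, 0, 0],
    [0, 0, 0],
    [0, 0, 0]
  ],
  "hand": [0.3, 0.3, 0.3, 0.3, 0.3, 0.3]
}}

```text
clock: 15.35
eef_pos: [511.7, 255.5, 64.0]
eef_rot: [-3.14, 0.0, -0.146]
wrist_force: [-2.7, 5.4, 0.1]
finger_gap: 43.8
finger_force: 49.8
```

```bash
python3 - <<'E'
from h import *
c=snap('wrist','w7');snap('side','s7');snap('scene','c7');d=load('s7');s=load('c7');print(c['state'])
o=np.zeros((600,800,3),np.uint8);o[:375,:400]=cv2.resize(c['image'][40:340,180:500],(400,375));o[:350,400:]=cv2.resize(d['image'][260:400,240:400],(400,350))
o[375:,:300]=cv2.resize(s['image'][180:300,380:540],(300,225));cv2.imwrite('pics/v7.png',o[:,:,::-1])
E
```

```text
{'clock': 15.35, 'joints': array([3.98472322e-01, 5.26366758e-01, 1.60387374e+00, 1.37060221e-03,
       1.01109570e+00, 2.11449822e+00]), 'qd': array([ 5.94218476e-04, -1.47653822e-05,  1.64206227e-03, -7.40986111e-04,
        1.13770491e-03, -3.05849246e-04]), 'effort': array([ -3.57327014, -60.32786608, -29.69050348,  -1.33508876,
         0.09816117,   0.10512476]), 'eef_pos': array([511.72277449, 255.46056582,  63.98480976]), 'eef_rot': array([-3.14046606e+00,  3.81816293e-04, -1.45956901e-01]), 'wrist_force': array([-2.70124676,  5.36626277,  0.06714326]), 'moment': array([1.2298287 , 0.4323261 , 0.11834932]), 'finger_force': 49.840614795684814, 'finger_gap': 43.76987646286218}
```

View pics/v7.png

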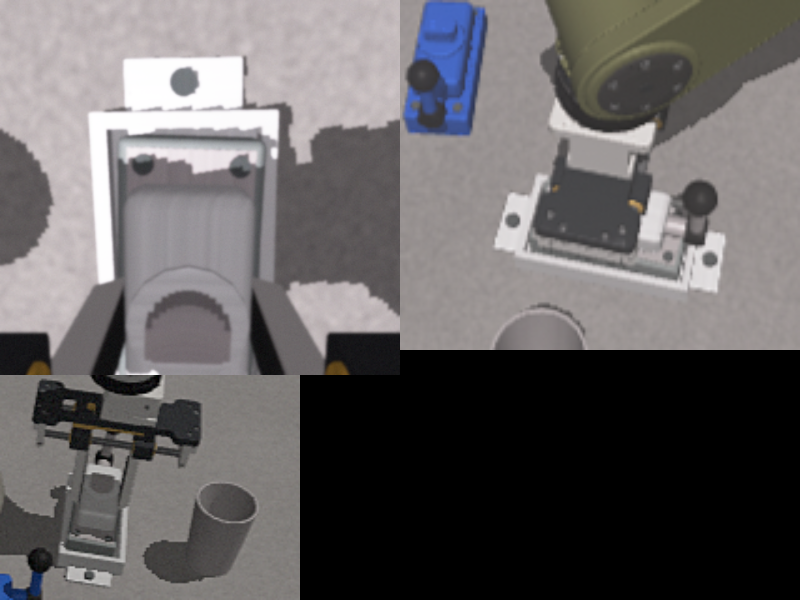

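The collar is now parallel to the box, with the lever at the flat end. The ball is near (360,339) in the side view and (435,224) in the scene view. I'll release, then locate the ball precisely.

>>> {"op": "move_arm", "data": {
  "dp": [
    [0, 0, 0],
    [0, 0, 0],
    [0, 0, 0],
    [0, 0, 20],
    [0, 0, 50],
    [0, 0, 50],
    [0, 0, 26],
    [0, -60, 0],
    [0, -40, 0],
    [0, 0, 0]
  ],
  "rotation": [
    [0, 0, 0],
    [0, 0, 0],
    [0, 0, 0],
    [0, 0, 0],
    [0, 0, 0],
    [0, 0, 0.15],
    [0, 0, 0.18],
    [0, 0, 0.18],
    [0, 0, 0.18],
    [0, 0, 0.18]
  ],
  "hand": [0.8, 0.8, 0.8, 0.8, 0.8, 0.8, 0.8, 0.8, 0.8, 0.8]
}}

```text
clock: 16.75
eef_pos: [512.2, 153.7, 210.2]
eef_rot: [3.141, -0.0, 0.723]
wrist_force: [0.9, 0.9, 0.7]
finger_gap: 75.2
finger_force: 0.0
```

>>> {"op": "move_arm", "data": {
  "dp": [
    [0, 0, 40],
    [0, 0, 30],
    [0, 0, 0],
    [0, 0, 0],
    [0, 0, 0],
    [0, 0, 0]
  ],
  "rotation": [
    [0, 0, 0.18],
    [0, 0, 0.18],
    [0, 0, 0.18],
    [0, 0, 0.17],
    [0, 0, 0],
    [0, 0, 0]
  ],
  "hand": [0.8, 0.8, 0.8, 0.8, 0.8, 0.8]
}}

```text
clock: 17.5
eef_pos: [512.1, 155.9, 279.9]
eef_rot: [-3.142, 0.0, 1.426]
wrist_force: [0.1, 0.6, 0.5]
finger_gap: 75.2
finger_force: 0.0
```

```bash
python3 - <<'E'
from h import *
np.set_printoptions(precision=1,suppress=True)
P=[]
for n,g in(('wrist',None),('side',(360,339)),('scene',(435,224))):
  c=snap(n,n+'8')
  if n=='wrist': print(c['state']['eef_pos'],c['state']['eef_rot'],c['state']['joints']);g=proj(c,(445,263,108))
  im=c['image'];m=(im.max(2)<50).astype(np.uint8);N,l,st,ce=cv2.connectedComponentsWithStats(m)
  for i in range(1,N):
    if st[i,4]>20 and np.hypot(*(ce[i]-g))<60: print(n,g,st[i],ce[i])
w=load('wrist8')['image'];s=load('side8')['image'];o=np.zeros((480,800,3),np.uint8);o[:360,:480]=cv2.resize(w,(480,360));o[:280,480:]=cv2.resize(s[260:400,240:400],(320,280));o[280:,480:]=cv2.resize(load('scene8')['image'][190:290,380:540],(320,200))
cv2.imwrite('pics/v8.png',o[:,:,::-1])
E
```

```text
[512.1 155.9 279.9] [-3.1  0.   1.4] [ 0.2  0.2  1.5 -0.   1.4  0.4]
wrist [227.8  96.5] [ 210   71   41   38 1043] [228.8  89.6]
scene (435, 224) [435 200  11  12  94] [440.2 205.7]
scene (435, 224) [431 220   9   8  33] [434.6 223.7]
```

View pics/v8.png

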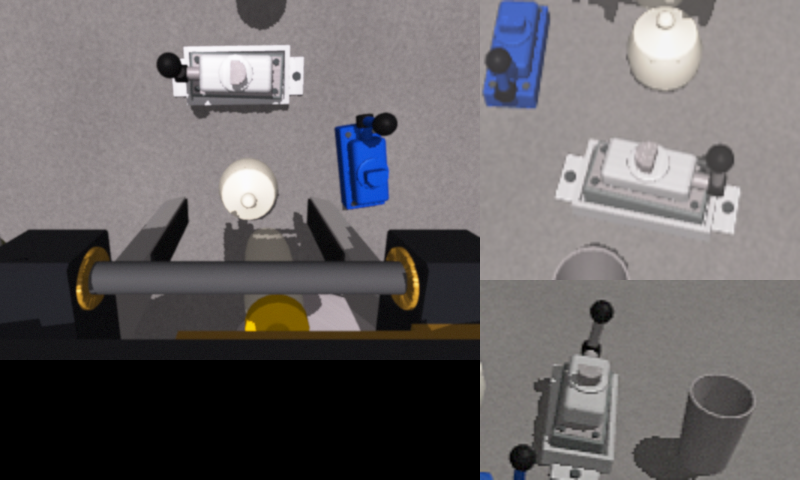

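The wrist view shows the box centred in the cradle with the collar parallel to it. The lever ball is at about (225,87) there, (360,339) in the side view and (440,206) in the scene view.

```bash
python3 - <<'E'
from h import *
np.set_printoptions(precision=1,suppress=True)
w,s,c=load('wrist8'),load('side8'),load('scene8')
print(two(w,(225,87),s,(360,339)),two(w,(225,87),c,(440.2,205.7)),two(s,(360,339),c,(440.2,205.7)))
for z in(104,110):print(onz(w,(225,87),z))
g=cv2.cvtColor(w['image'],cv2.COLOR_RGB2GRAY)
m=np.zeros_like(g);m[60:135,262:375]=(g[60:135,262:375]>235);
k=max(cv2.findContours(m,0,2)[0],key=cv2.contourArea);b=cv2.boxPoints(cv2.minAreaRect(k));W=np.array([onz(w,p,67) for p in b]);print(W,W.mean(0))
for i in(0,1):
  v=W[i+1]-W[i];print(np.linalg.norm(v),np.degrees(np.arctan2(v[1],v[0])))
E
```

```text
(array([445.3, 270. , 110.5]), np.float64(0.76638627205857)) (array([443.7, 270.4, 105.4]), np.float64(0.5033862367079855)) (array([445.8, 269.2, 107.6]), np.float64(1.145886489875478))
[443.4 270.9 104. ]
[444.8 270.  110. ]
[[474.7 280.2  67. ]
 [552.2 271.   67. ]
 [549.1 240.2  67. ]
 [470.1 249.6  67. ]] [511.5 260.2  67. ]
77.96971417258806 -6.815870052850755
30.923633355185462 -95.67380337148991
```

>>> {"op": "move_arm", "data": {
  "dp": [
    [-17, 29, 0],
    [-20, 40, 0],
    [-20, 35, 0],
    [-10, 11, -30],
    [0, 0, -50],
    [0, 0, -45],
    [0, 0, -30],
    [0, 0, -14],
    [0, 0, 0],
    [0, 0, 0]
  ],
  "rotation": [
    [0, 0, 0],
    [0, 0, 0],
    [0, 0, 0],
    [0, 0, 0],
    [0, 0, 0],
    [0, 0, 0],
    [0, 0, 0],
    [0, 0, 0],
    [0, 0, 0],
    [0, 0, 0]
  ],
  "hand": [0.6, 0.6, 0.6, 0.6, 0.6, 0.6, 0.6, 0.6, 0.6, 0.6],
  "newtons": 15
}}

```text
clock: 18.9
eef_pos: [445.6, 271.3, 112.2]
eef_rot: [3.14, -0.001, 1.43]
wrist_force: [0.7, -0.9, 0.4]
finger_gap: 56.2
finger_force: 0.0
```

>>> {"op": "move_arm", "data": {
  "dp": [
    [0, 0, 0],
    [0, 0, 0],
    [0, 0, 0],
    [0, 0, 0],
    [0, 0, 0]
  ],
  "rotation": [
    [0, 0, 0],
    [0, 0, 0],
    [0, 0, 0],
    [0, 0, 0],
    [0, 0, 0]
  ],
  "hand": [0.1, 0.1, 0.1, 0.1, 0.1],
  "newtons": 15
}}

```text
clock: 19.52
eef_pos: [445.5, 271.0, 111.2]
eef_rot: [3.141, -0.0, 1.43]
wrist_force: [3.5, -0.9, 0.1]
finger_gap: 24.9
finger_force: 15.0
```

>>> {"op": "move_arm", "data": {
  "dp": [
    [-1.5, -10.3, -0.1],
    [-1.6, -11.2, -2.3],
    [-1.6, -10.6, -4.5],
    [-1.4, -9.5, -6.5],
    [0, 0, 0]
  ],
  "rotation": [
    [0, 0, 0],
    [0, 0, 0],
    [0, 0, 0],
    [0, 0, 0],
    [0, 0, 0]
  ],
  "hand": [0.1, 0.1, 0.1, 0.1, 0.1]
}}

```text
clock: 20.15
eef_pos: [438.7, 228.2, 97.2]
eef_rot: [-3.141, 0.001, 1.429]
wrist_force: [1.8, -2.4, 1.5]
finger_gap: 25.2
finger_force: 15.0
```

>>> {"op": "move_arm", "data": {
  "dp": [
    [-1.2, -7.9, -8.3],
    [-0.9, -6.2, -9.8],
    [-0.5, -3.3, -8],
    [-0.3, -2, -7.3],
    [-0.1, -0.7, -5.2],
    [0, 0, 0],
    [0, 0, 0]
  ],
  "rotation": [
    [0, 0, 0],
    [0, 0, 0],
    [0, 0, 0],
    [0, 0, 0],
    [0, 0, 0],
    [0, 0, 0],
    [0, 0, 0]
  ],
  "hand": [0.1, 0.1, 0.1, 0.1, 0.1, 0.1, 0.1]
}}

```text
clock: 21.02
eef_pos: [435.8, 209.3, 58.8]
eef_rot: [-3.141, 0.0, 1.43]
wrist_force: [2.0, -2.2, -1.5]
finger_gap: 25.1
finger_force: 15.0
```

>>> {"op": "move_arm", "data": {
  "dp": [
    [0, 0, -2],
    [0, 0, -1.5],
    [0, 0, 0],
    [0, 0, 0]
  ],
  "rotation": [
    [0, 0, 0],
    [0, 0, 0],
    [0, 0, 0],
    [0, 0, 0]
  ],
  "hand": [0.1, 0.1, 0.1, 0.1]
}}

```text
clock: 21.52
eef_pos: [435.8, 209.3, 55.4]
eef_rot: [-3.141, 0.0, 1.43]
wrist_force: [-0.3, -3.8, 1.5]
finger_gap: 25.1
finger_force: 15.0
```

>>> {"op": "move_arm", "data": {
  "dp": [
    [0, 0, 0],
    [0, 0, 0],
    [0, 0, 0],
    [0, 0, 50],
    [0, -30, 60],
    [30, -50, 60],
    [30, -20, 40],
    [0, 0, 0],
    [0, 0, 0]
  ],
  "rotation": [
    [0, 0, 0],
    [0, 0, 0],
    [0, 0, 0],
    [0, 0, 0],
    [0, 0, 0],
    [0, 0, 0],
    [0, 0, 0],
    [0, 0, 0],
    [0, 0, 0]
  ],
  "hand": [0.6, 0.6, 0.6, 0.6, 0.6, 0.6, 0.6, 0.6, 0.6]
}}

```text
clock: 22.65
eef_pos: [487.8, 124.2, 245.2]
eef_rot: [-3.14, 0.0, 1.43]
wrist_force: [-0.4, 0.0, -0.6]
finger_gap: 56.3
finger_force: 0.0
```

```bash
python3 - <<'E'
from h import *
np.set_printoptions(precision=1,suppress=True)
w=snap('wrist','w9');s=snap('side','s9');sc=snap('scene','c9');print(w['state']['eef_pos'],w['state']['qd'])
P={}
for n,c in(('w',w),('s',s),('c',sc)):
  g=proj(c,(437,207,60));im=c['image'];m=(im.max(2)<(50 if n!='s' else 60)).astype(np.uint8);N,l,st,ce=cv2.connectedComponentsWithStats(m)
  for i in range(1,N):
    if st[i,4]>20 and np.hypot(*(ce[i]-g))<40: print(n,g,st[i],ce[i]);P[n]=ce[i]
if len(P)==3: print(two(w,P['w'],s,P['s']),two(w,P['w'],sc,P['c']),two(s,P['s'],sc,P['c']))
# collar direction, box holes
g=cv2.cvtColor(w['image'],cv2.COLOR_RGB2GRAY);x,y=proj(w,(512,256,67)).astype(int)
m=np.zeros_like(g);y0=max(y-40,0);m[y0:y+40,x-60:x+60]=g[y0:y+40,x-60:x+60]>235
k=max(cv2.findContours(m,0,2)[0],key=cv2.contourArea);b=cv2.boxPoints(cv2.minAreaRect(k));W=np.array([onz(w,p,67) for p in b])
for i in(0,1):
  v=W[i+1]-W[i];print(np.linalg.norm(v),np.degrees(np.arctan2(v[1],v[0])))
print(W.mean(0))
E
```

```text
[487.8 124.2 245.2] [ 0.  0.  0.  0. -0.  0.]
w [257.5 124.8] [239 109  31  29 709] [253.6 122.7]
c [408.9 217.4] [405 212  10  11  86] [409.7 217. ]
c [408.9 217.4] [430 219   9   9  40] [434.6 222.2]
91.26054982116219 -7.436529599431771
42.16584721420465 -95.00002879676887
[511.7 260.   67. ]
```

```bash
python3 - <<'E'
from h import *
np.set_printoptions(precision=1,suppress=True)
w,s,sc=load('w9'),load('s9'),load('c9')
X,e=two(w,(253.6,122.7),sc,(409.7,217));print(X,e,proj(s,X),proj(w,(437,207.5,60)),proj(sc,(437,207.5,60)))
g=cv2.cvtColor(s['image'],cv2.COLOR_RGB2GRAY);x,y=proj(s,X).astype(int)
m=np.zeros_like(g);m[y-20:y+21,x-20:x+21]=g[y-20:y+21,x-20:x+21]<65
N,l,st,ce=cv2.connectedComponentsWithStats(m);print(st,ce)
for z in(56,60,66,72):print(z,onz(w,(253.6,122.7),z))
# box sides vs cradle: dark holes on the box top (z 36)
gw=cv2.cvtColor(w['image'],cv2.COLOR_RGB2GRAY)
x,y=proj(w,(512,256,36)).astype(int);print(x,y)
r=gw[max(y-55,0):y+55,x-110:x+110];N,l,st,ce=cv2.connectedComponentsWithStats((r<110).astype(np.uint8))
for i in range(1,N):
  if 15<st[i,4]<150:
    p=ce[i]+[x-110,max(y-55,0)];print(st[i,2:],p,onz(w,p,36),onz(w,p,4))
E
```

```text
[433.9 209.1  58.7] 0.1659096324454906 [365. 324.] [257.4 124.2] [409.1 217.4]
[[     0      0    640    480 307157]
 [   359    317     12     12     43]] [[319.5 239.5]
 [364.8 322.7]]
56 [433.4 209.4  56. ]
60 [434.1 209.2  60. ]
66 [435.2 208.9  66. ]
72 [436.3 208.6  72. ]
338 54
[ 6 12 41] [405.5  23.7] [571.4 271.6  36. ] [577.9 278.4   4. ]
[ 7 10 52] [393.3  32.2] [560.5 266.5  36. ] [566.1 272.9   4. ]
[10 12 96] [423.7  59.4] [584.1 241.4  36. ] [591.8 245.7   4. ]
[12  2 22] [335.5  63.5] [508.7 248.9  36. ] [509.8 253.8   4. ]
[17 24 62] [257.6  99. ] [437.  229.6  36. ] [431.9 232.9   4. ]
```

```bash
python3 -c "
from cell import manip
print(manip.sign_off())"
```

```text
the job is handed in; nothing more can be done
None
```

I put the release box in the cradle, turned the collar to the flat and swung the lever down to about 1.47 rad, then handed the job in at about 23 s with no verdict returned; I also viewed 11 pictures, one over the limit of 10.

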